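Make ready a block print: register the plaque, show the inked block to the webcam

TASK

Make ready for a print: push the bare wooden plaque on the printing board square and flush into the corner of the fence, then lift the inked printing block off its pad and hold it up so that its wet face can be checked through the webcam: in the middle of the picture, square to the lens and about 18 cm from it, long edges level in the picture. Finish while still holding the block there, motionless. The plaque must stay home in the corner, the wet block must touch nothing but its pad, and the other things on the table are to be left alone.

Things in the scene. Friction and masses are not known exactly. Their poses are not given: they have to be found in the camera images.
- jig_corner (a point): the inner corner of the fence on the printing board (the board is pale grey, 250 x 250 mm and 9 mm thick, fixed to the table). Two wooden battens, 25 mm wide and 16 mm high above the board, run along its far edge and its left edge. This point is where their inner faces meet, at the height of the board's top. Its x axis points square into the far batten, its y axis square into the left batten, z up; the board's centre is 100 mm back along both x and y
- plaque_mid (a point): centre (half-way up) of the bare pale wooden plaque that lies loose and askew on the printing board: 80 mm along its x, 110 mm along its y, 12 mm thick, about 75 g, a small dark hole near one short edge. Home in the corner its long edge is flush to the far batten and its short edge to the left batten, so its centre is 40 mm from the far batten and 55 mm from the left one
- block_handle (a point): the grip point of the printing block that lies face down on the blue ink pad (about 160 g): a bar handle on its back, 22 mm wide along the block's x, 64 mm long along its y, rising from 23 to 61 mm above the face; this point is on the handle's centre line, 46 mm above the face. Axes as the block's: y along its long side, z from the face to the handle (up as it lies)
- block_face (a point): centre of the block's wet blue face, on its underside: 64 mm (x) by 90 mm (y), wood mount 23 mm thick. Same axes as the handle point: z points from the face into the block. As it lies on the pad the face is 14 mm above the table
- block: the same printing block as a whole; origin at the centre of its face
- webcam: black webcam, 92 x 30 x 24 mm, on a small fixed table-top tripod. Origin: centre of the lens glass, 118 mm above the table. z is the line of sight out of the lens (it looks back towards the robot and up at 55 degrees above level), x runs level along its long side, y is up in the picture
- inkpad: ink pad: steel tray 124 x 174 mm with a blue felt whose top is 14 mm above the table; fixed. Origin: centre of its underside
- jig: the printing board with its battens, fixed; origin: centre of its underside
- tripod: the webcam's tripod, fixed, black legs 65 mm out from its middle; origin on the table at its middle
- bottle_red: red dye squeeze bottle, 47 mm across, 147 mm tall with its cone nozzle, standing near the far edge; a bystander. Origin: centre of its underside
- bottle_green: green dye squeeze bottle, 47 mm across, 147 mm tall with its cone nozzle, standing near the far edge; a bystander. Origin: centre of its underside
- bottle_yellow: yellow dye squeeze bottle, 47 mm across, 147 mm tall with its cone nozzle, standing near the far edge; a bystander. Origin: centre of its underside
- bottle_purple: purple dye squeeze bottle, 47 mm across, 147 mm tall with its cone nozzle, standing near the far edge; a bystander. Origin: centre of its underside
- tumbler: white insulated tumbler with a loop handle on top, 82 mm across, 240 mm tall, on the right; a bystander. Origin: centre of its underside
- brayer: hand roller with a wooden handle and black roller, 140 mm long, 74 mm wide, 32 mm high, lying in front of the robot; a bystander. Origin: underside, near the middle
- ink_jar: closed jar of blue ink, 62 mm across, 75 mm tall, on the left; a bystander. Origin: centre of its underside
- spare_block: clean spare printing block of dark wood, same size as the other, on the left; a bystander. Origin: centre of its underside
Mind the look-alikes: they are no part of the job. There is more than one size of the tripod; the job needs the larger. There is more than one size of the part that bears plaque_mid; the job needs the smaller.

How it is judged:
On the way:
1. the plaque is home in the fence corner, with the block still on its pad (x of plaque_mid in the frame of jig_corner above -0.0425 m and y of plaque_mid in the frame of jig_corner above -0.0575 m and z of plaque_mid in the frame of jig_corner below 0.009 m and angle between the x axis of plaque_mid and the x axis of jig_corner, either way round below 0.035 rad and distance of block_face from where it was at the start of the episode below 0.02 m), for 0.2 s.
At the end, for the whole second after the job is handed in: Plaque flat in the corner, within 2.5 mm of both battens and 2 degrees of square; block held still by the fingers, handle behind, face centre 150 to 210 mm out along the line of sight and within 20 mm of it each way, face square to it and long edges level in the picture, each within 10 degrees (x of plaque_mid in the frame of jig_corner above -0.0425 m and y of plaque_mid in the frame of jig_corner above -0.0575 m and z of plaque_mid in the frame of jig_corner below 0.009 m and angle between the x axis of plaque_mid and the x axis of jig_corner, either way round below 0.035 rad and z of block_face in the frame of webcam between 0.15 and 0.21 m and x of block_face in the frame of webcam between -0.02 and 0.02 m and y of block_face in the frame of webcam between -0.02 and 0.02 m and z of block_handle in the frame of webcam above 0.18 m and angle between the z axis of block_face and the z axis of webcam, either way round below 0.17 rad and angle between the y axis of block_face and the x axis of webcam, either way round below 0.17 rad and contact force between block and the fingers above 1 N and linear speed of block below 0.02 m/s); the arm keeps its last pose, push and grip.
It fails at once if the wet block touches the plaque, the printing board, the webcam, its tripod or a bystander (contact force between block and plaque above 0.3 N or contact force between block and jig above 0.3 N or contact force between block and tripod above 0.3 N or contact force between block and webcam above 0.3 N or contact force between block and bottle_red above 0.3 N or contact force between block and bottle_green above 0.3 N or contact force between block and bottle_yellow above 0.3 N or contact force between block and bottle_purple above 0.3 N or contact force between block and tumbler above 0.3 N or contact force between block and brayer above 0.3 N or contact force between block and ink_jar above 0.3 N or contact force between block and spare_block above 0.3 N).
It fails at once if the wet face is put down on the table (height (world z) of block_face below 0.009 m).
It fails at once if a bystander is shoved more than 30 mm or knocked over (distance of any of bottle_red, bottle_green, bottle_yellow, bottle_purple, tumbler, brayer, ink_jar, spare_block from where it was at the start of the episode above 0.03 m or angle between any of bottle_red, bottle_green, bottle_yellow, bottle_purple, tumbler, brayer, ink_jar, spare_block's own z axis and vertical above 0.4 rad).
It also fails if it takes over 72 s, if anything falls off the work surface, if the arm or the gripper's body presses on something with over 40 N, if the wrist force passes 120 N, or if a joint passes its speed limit or range.

ROBOT

A 6-joint arm with a two-finger parallel gripper is mounted at the origin on the work surface. World frame = base frame: x ahead of the robot, y to its left, z up, the work surface at z = 0. Lengths are in m, angles in rad, forces in N, time in s.
With the tool pointing down it reaches from about 0.3 to 0.875 m from the base axis. Payload 6.4 kg.
Tool frame: the origin (TCP) lies at the very end of the fingers, on their centre line; the grasp point (between the pads) lies 19 mm behind it; z points along the fingers, y is the direction in which the jaws open and shut (so a half turn about z gives the same grasp; the last joint's range is limited). The gripper opens to 85 mm and grips with 20 to 120 N. Pads are 22 mm wide; open, the fingers measure 114 mm over their backs; the gripper's body (76 mm by 85 mm) begins 54 mm behind the grasp point. The pads swing forward as they close: fully open they stand 13 mm farther back than shut.
Start: joints at [1.076, 0.181, 1.607, -0, 1.354, -0.206], TCP at [0.164, 0.551, 0.231] pointing down, gripper open.
Joint ranges: [-2.99, 2.99], [-0.89, 2.07], [0.3, 2.58], [-1.14, 4.28], [0, 2.63], [-3.12, 3.12]. Speed limits (rad/s): [2.57, 2.57, 3.01, 3.14, 3.14, 3.14].

INTERFACE

Orientations are given as a unit quaternion [w, x, y, z].
In Python, from bench import telemetry, imaging, ctrl gives the robot as it stands.
- The arm moves only by the shell command python3 -m pendant 'ROWS' [OPENING]. ROWS is JSON, a list that holds one entry, the list of rows, each a list of 6 numbers: the shift along the tool's x, y, z in units of 200 mm (1.0 is 200 mm), then the turn, a rotation vector about the tool's x, y, z in units of pi rad (1.0 is pi rad). In form: [[[tx, ty, tz, rx, ry, rz], ...]]. A call has 1 to 12 rows; each row shifts and turns the pose as measured when the row begins, along the tool's axes as they then stand; what a row does not reach is not made up. A row lasts 1/8 s, in which the tool goes at most 62.5 mm and 10.7 degrees, less where a joint would pass 70% of its speed; a pose out of reach is approached as far as the arm can. A call with a number of a shift or a turn outside -1 to 1 is refused whole. A call with a gripper value outside its range is refused whole. OPENING is the closure, from 0 (fully open) to 1 (shut), set as the call begins (- or left out, the last holds). The fingers move at their own pace and stop on an object; the grip force is fixed at half the most. Time passes only in rows, so rows that do not move let the fingers close. It gives the time, the measured TCP pose, the force and the opening at its end, in the units of the state.
- telemetry.get_obs(): the state, without advancing time (a new reading comes with each control period).
- imaging.camera(name): name is "scene" or "top"; returns a dict with "pixels" (400x640x3 uint8, blue, green, red), "vfov" (degrees; the focal length in pixels is half the picture's height over the tangent of half this angle, whatever the lens; pixels are square), "cx", "cy" (the principal point, pixels), "distortion" ([k1, k2, p1, p2, k3] as OpenCV has them; the pictures are not rectified), "R" (3x3) and "t" (3): a world point X has camera coordinates R X + t. Camera axes: x right, y down, z forward; pixel columns grow to the right and rows downward; lengths in m; the calibration is good to about 2 mm. A picture is of the moment at which its call begins. There is no depth.
- ctrl.hand_in(): hands the job in, once; it reports no verdict.
The state is a dict: "time_s": time; "q": joint angles; "dq": joint speeds; "joint_efforts": joint torques, N m; "eef_pos": TCP position; "eef_rot": TCP orientation; "wrist_force": force on the tool from outside, world axes, zero at the start; "torque": the same for the moment, N m; "opening": opening from 0.0 (shut) to 1.0 (fully open).
Only numpy, scipy, OpenCV 4.12 (cv2) and the standard library are available. Lean on these libraries where they do the work, as an engineer would, in place of code of your own. Each camera call takes 0.05 s, during which the arm holds its last target.

## Working session

There is one attempt and no reset: what is moved stays moved. The work goes in short steps, Python scripts to look and compute and a shell command to move; the robot and the scene stay as the last step left them, time stands still between calls to the robot, and variables do not carry over. Pictures are saved under pics/ and viewed, and the job is handed in when it is done.

```bash
ls; mkdir -p pics; python3 - <<'E'
from bench import telemetry, imaging
import cv2, numpy as np
o=telemetry.get_obs(); print(o)
for n in ("scene","top"):
    c=imaging.camera(n); cv2.imwrite(f"pics/{n}0.png",c["pixels"]); print(n,{k:(np.round(v,4).tolist() if k!='pixels' else 0) for k,v in c.items()})
E
```

```text
pics
{'time_s': 0.0, 'q': array([ 1.07570369e+00,  1.81517493e-01,  1.60801127e+00,  4.18724320e-06,
        1.35381118e+00, -2.06281672e-01]), 'dq': array([ 1.67682530e-04, -8.76692529e-06, -2.71468719e-03, -3.54521950e-04,
       -2.10095638e-03, -1.27570958e-03]), 'joint_efforts': array([-8.57574069e-04, -4.44864321e+01, -3.51341772e+01, -3.78952582e-04,
        9.15952987e-03, -3.62910521e-05]), 'eef_pos': array([0.16346944, 0.55069428, 0.23039583]), 'eef_rot': array([-3.02054140e-04,  1.43904518e-01,  9.89591192e-01, -8.19768893e-04]), 'wrist_force': array([-0.15987886,  0.10089324, -0.37680209]), 'torque': array([-0.03223012, -0.01639773, -0.04493533]), 'opening': 0.9984688022968551}
scene {'pixels': 0, 'vfov': 51.6472, 'cx': 317.1706, 'cy': 201.5579, 'distortion': [-0.0112, 0.0, 0.0, 0.0, 0.0], 'R': [[-0.6791, 0.7341, -0.0033], [0.5929, 0.5458, -0.5921], [-0.4328, -0.404, -0.8059]], 't': [0.3365, -0.2679, 1.6248]}
top {'pixels': 0, 'vfov': 45.914, 'cx': 324.98, 'cy': 200.6957, 'distortion': [-0.0777, 0.0, 0.0, 0.0, 0.0], 'R': [[0.0266, -0.9996, 0.0041], [-0.9979, -0.0268, -0.0583], [0.0584, -0.0026, -0.9983]], 't': [-0.0138, 0.5223, 1.8087]}
```

View pics/scene0.png

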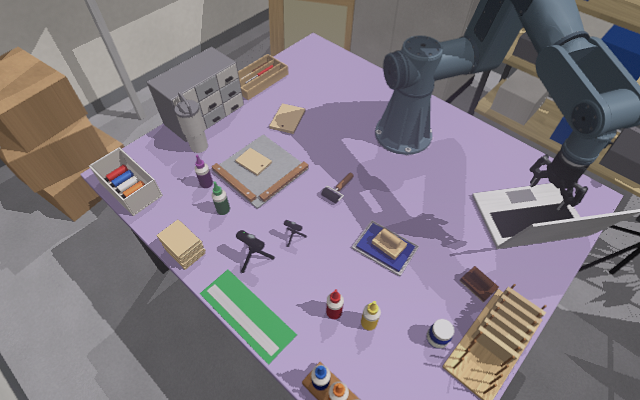

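View pics/top0.png

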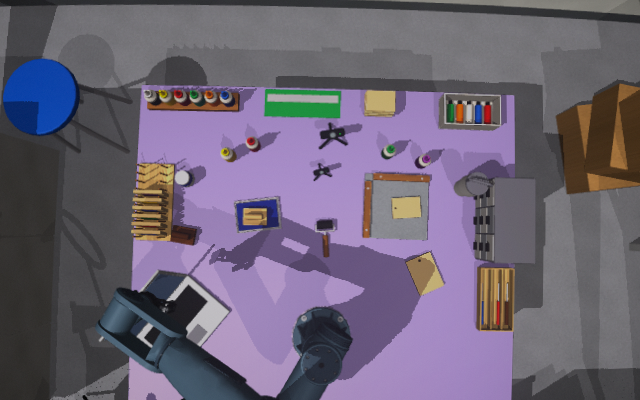

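```bash
cat > h.py <<'E'
import cv2, numpy as np
from bench import telemetry, imaging
from scipy.spatial.transform import Rotation as Rot
def cam(n):
    c=imaging.camera(n); f=200/np.tan(np.radians(c['vfov'])/2)
    c['K']=np.array([[f,0,c['cx']],[0,f,c['cy']],[0,0,1]]); c['D']=np.array(c['distortion'],float)
    c['R']=np.array(c['R']);c['t']=np.array(c['t']); c['C']=-c['R'].T@c['t']; return c
def rays(c,uv):
    u=cv2.undistortPoints(np.array(uv,float).reshape(-1,1,2),c['K'],c['D']).reshape(-1,2)
    return np.c_[u,np.ones(len(u))]@c['R']
def onz(c,uv,z):
    d=rays(c,uv); return c['C']+d*((z-c['C'][2])/d[:,2])[:,None]
def proj(c,X):
    return cv2.projectPoints(np.array(X,float).reshape(-1,3),cv2.Rodrigues(c['R'])[0],c['t'],c['K'],c['D'])[0].reshape(-1,2)
def tri(c1,u1,c2,u2):
    d1=rays(c1,[u1])[0];d2=rays(c2,[u2])[0]; d1/=np.linalg.norm(d1);d2/=np.linalg.norm(d2)
    s=np.linalg.lstsq(np.c_[d1,-d2],c2['C']-c1['C'],rcond=None)[0]
    a=c1['C']+s[0]*d1;b=c2['C']+s[1]*d2; return (a+b)/2,np.linalg.norm(a-b)
def crop(c,x0,y0,x1,y1,s,fn):
    cv2.imwrite(fn,cv2.resize(c['pixels'][y0:y1,x0:x1],None,fx=s,fy=s,interpolation=cv2.INTER_CUBIC))
E
python3 - <<'E'
from h import *
t=cam('top');s=cam('scene')
crop(t,350,160,450,260,6,'pics/t_jig.png'); crop(t,225,120,355,235,6,'pics/t_pad.png')
crop(s,205,125,315,210,7,'pics/s_jig.png'); crop(s,225,205,425,275,4,'pics/s_pad.png')
E
```

```text
(no output)
```

View pics/t_jig.png

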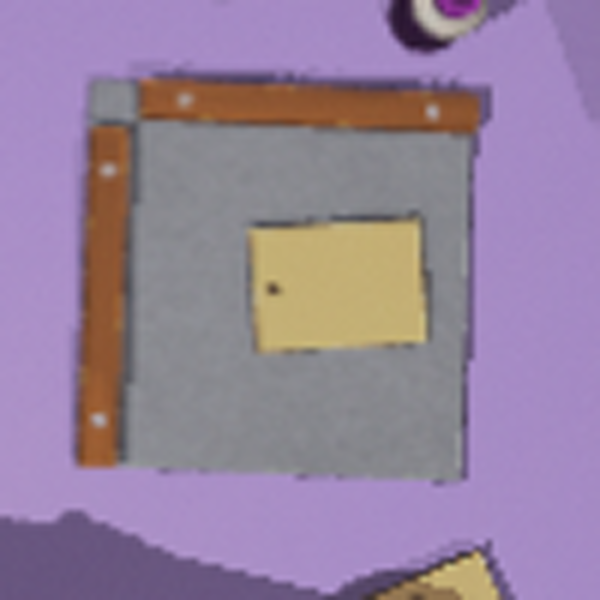

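View pics/t_pad.png

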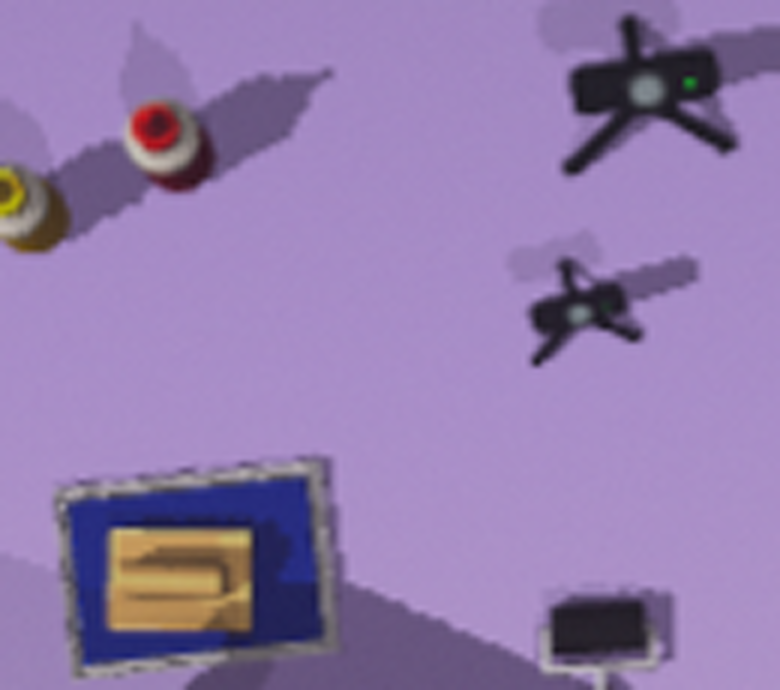

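View pics/s_jig.png

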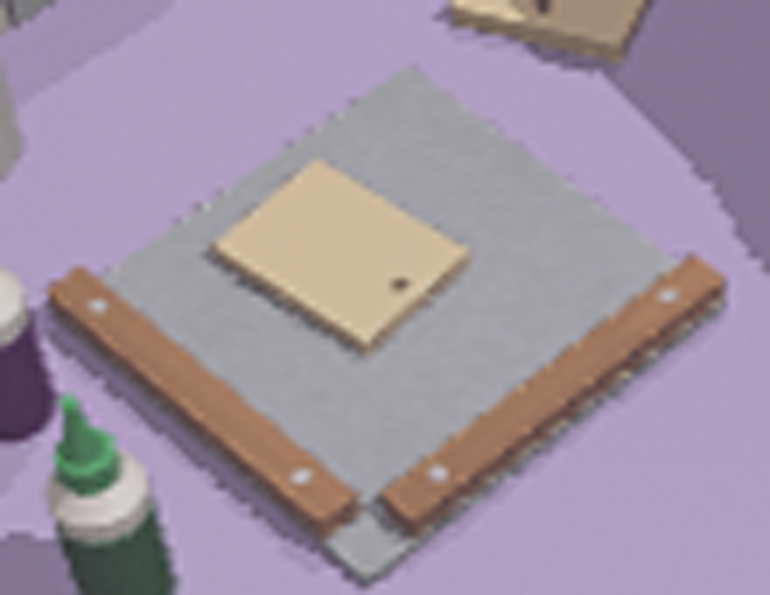

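View pics/s_pad.png

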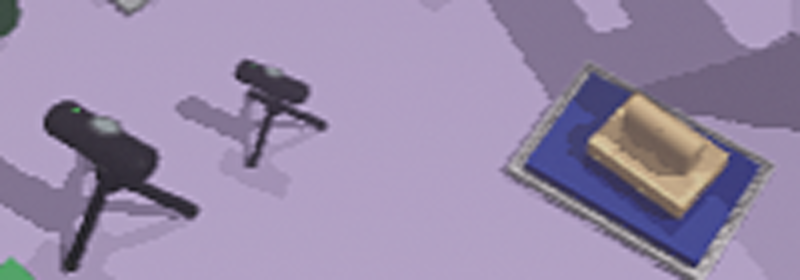

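Plaque candidates: pale plaque on the grey board at top (406,208), and a bigger one off the board at (424,272). The board one fits (smaller, on the board). Tripods: the one at top (333,135) and one at (321,171). The first is visibly larger, so it is the one meant. The crops confirm both choices.

```bash
cat > m.py <<'E'
from h import *
def up(c,x0,y0,x1,y1,s=6):
    return cv2.resize(c['pixels'][y0:y1,x0:x1],None,fx=s,fy=s,interpolation=cv2.INTER_CUBIC),lambda p:(np.array(p,float)+.5)/s-.5+[x0,y0]
def quad(mask):
    cs,_=cv2.findContours(mask,cv2.RETR_EXTERNAL,cv2.CHAIN_APPROX_NONE); c=max(cs,key=cv2.contourArea)
    return c.reshape(-1,2)
def box(c,win,lo,hi,z):
    im,f=up(c,*win); hsv=cv2.cvtColor(im,cv2.COLOR_BGR2HSV); m=cv2.inRange(hsv,lo,hi)
    m=cv2.morphologyEx(m,cv2.MORPH_OPEN,np.ones((5,5),np.uint8))
    m=cv2.morphologyEx(m,cv2.MORPH_CLOSE,np.ones((9,9),np.uint8))
    P=onz(c,f(quad(m)),z)[:,:2]
    r=cv2.minAreaRect((P*1000).astype(np.float32)); return r,P,m
E
python3 - <<'E'
from m import *
np.set_printoptions(precision=4,suppress=True)
t=cam('top');s=cam('scene'); print(t['C'],s['C'])
wins={'top':(345,155,455,250),'scene':(200,125,315,210)}
for n,c in(('top',t),('scene',s)):
    im,f=up(c,*wins[n]); hsv=cv2.cvtColor(im,cv2.COLOR_BGR2HSV)
    pts={'top':[(405,208),(367,200),(400,177),(390,230)],'scene':[(253,160),(296,178),(235,183),(275,155)]}[n]
    for p in pts: print(n,p,cv2.cvtColor(c['pixels'][p[1]:p[1]+1,p[0]:p[0]+1],cv2.COLOR_BGR2HSV)[0,0])
    for name,lo,hi,z in(('plaque',(16,60,120),(32,255,255),.021),('batten',(5,90,80),(15,255,255),.025)):
        r,P,m=box(c,wins[n],lo,hi,z); print(n,name,r); cv2.imwrite(f'pics/mask_{n}_{name}.png',m)
        ap=cv2.approxPolyDP((P*1000).astype(np.float32),8,True).reshape(-1,2); print(ap.tolist())
E
```

```text
[0.416  0.0048 1.8361] [1.0906 0.5557 1.1519]
top (405, 208) [ 23 102 195]
top (367, 200) [ 12 163 139]
top (400, 177) [ 11 166 140]
top (390, 230) [120   9 142]
top plaque ((505.7852478027344, -312.84478759765625), (80.49429321289062, 112.127685546875), 4.957587718963623)
[[547.873046875, -364.6200256347656], [539.7490844726562, -255.32656860351562], [463.3367004394531, -261.26885986328125], [471.2216491699219, -367.7350158691406]]
top batten ((620.6441650390625, -291.5570068359375), (218.22808837890625, 25.87432098388672), 89.08003234863281)
[[632.3632202148438, -182.72755432128906], [609.8082885742188, -185.7528076171875], [613.919189453125, -400.5770263671875], [631.2260131835938, -393.2083740234375]]
scene (253, 160) [ 18  62 205]
scene (296, 178) [133  37 131]
scene (235, 183) [ 11 101 157]
scene (275, 155) [126   8 165]
scene plaque ((505.15203857421875, -310.1470031738281), (79.59076690673828, 112.02506256103516), 4.864695072174072)
[[472.2203674316406, -367.41656494140625], [548.070556640625, -358.2661437988281], [537.612060546875, -261.7391662597656], [506.7814636230469, -253.79330444335938], [488.4871520996094, -271.75732421875], [476.14190673828125, -258.3238830566406], [461.3799133300781, -265.1123962402344]]
scene batten ((619.6773071289062, -290.52630615234375), (216.9286346435547, 24.178081512451172), 89.10942077636719)
[[608.7448120117188, -398.6097106933594], [630.0328369140625, -392.18115234375], [628.6528930664062, -182.42413330078125], [609.5426635742188, -185.85342407226562]]
```

```bash
python3 - <<'E'
from m import *
np.set_printoptions(precision=4,suppress=True)
t=cam('top');s=cam('scene')
for n,c,w in(('top',t,(345,178,374,250)),('scene',s,(258,155,315,210))):
    r,P,m=box(c,w,(5,80,70),(16,255,255),.025); print(n,'left',r)
W={'top':(225,180,300,240),'scene':(345,215,425,275)}
for n,c in(('top',t),('scene',s)):
    r,P,m=box(c,W[n],(112,120,40),(128,255,255),.014); print(n,'felt',r)
    r,P,m=box(c,W[n],(10,50,60),(30,255,255),.037); print(n,'block',r)
# dark webcam
for n,c,w in(('top',t,(310,115,355,155)),('scene',s,(228,222,280,275))):
    im,f=up(c,*w,s=12); cv2.imwrite(f'pics/wc_{n}.png',im)
E
```

```text
top left ((495.2134094238281, -161.7606658935547), (26.09068489074707, 218.26466369628906), 88.74012756347656)
scene left ((493.9083251953125, -159.47756958007812), (29.77923011779785, 216.8521270751953), 88.00965881347656)
top felt ((461.9065856933594, 261.02520751953125), (104.774169921875, 154.80712890625), 7.800078392028809)
top block ((455.0758056640625, 266.92431640625), (63.4449462890625, 90.6995849609375), 1.0142555236816406)
scene felt ((462.4847412109375, 262.04864501953125), (107.84483337402344, 153.29815673828125), 7.590145587921143)
scene block ((457.39801025390625, 269.2279357910156), (71.78180694580078, 92.3552474975586), 0.6161490082740784)
```

View pics/wc_top.png

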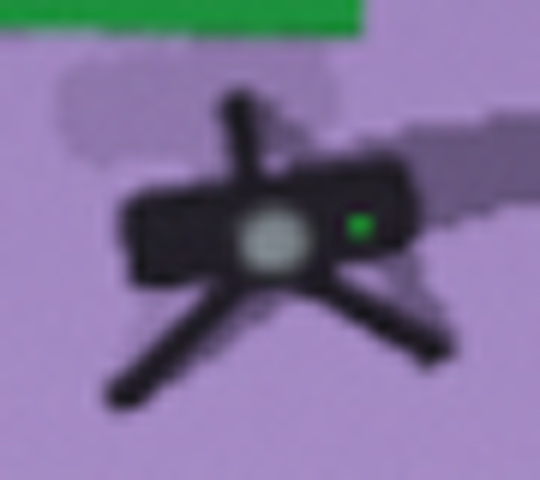

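View pics/wc_scene.png

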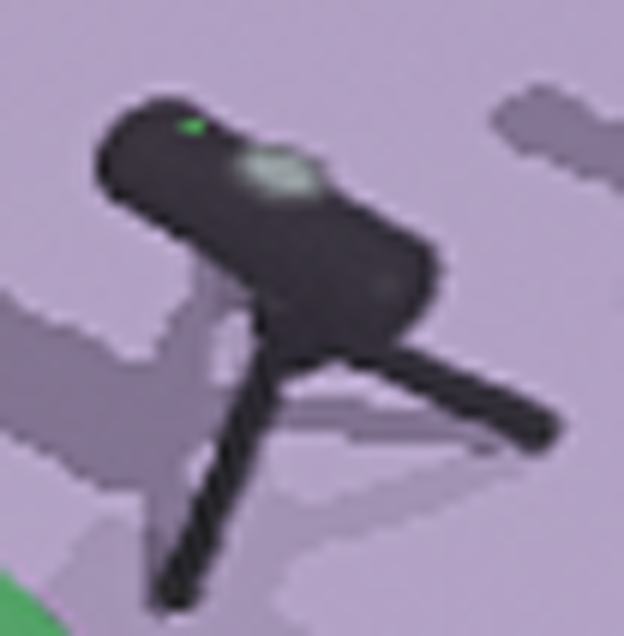

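```bash
python3 - <<'E'
from m import *
np.set_printoptions(precision=4,suppress=True)
t=cam('top');s=cam('scene')
ft=lambda p:(np.array(p,float)+.5)/12-.5+[310,115]; fs=lambda p:(np.array(p,float)+.5)/12-.5+[228,222]
L,e=tri(t,ft((274,240)),s,fs((281,171))); G,e2=tri(t,ft((360,226)),s,fs((193,126))); print('lens',L,e,'led',G,e2)
print(onz(t,[ft((274,240))],.118),onz(s,[fs((281,171))],.118))
d=G-L; print('yaw by led',np.degrees(np.arctan2(d[0],-d[1])))
for a,b,z in(((125,200),(395,152),.11),((140,288),(400,250),.115)):
    A,B=onz(t,[ft(a),ft(b)],z); d=B-A; print('edge',A,B,np.degrees(np.arctan2(d[0],-d[1])))
for nm,c,f,ps in(('top',t,ft,[(238,100),(122,396),(436,350)]),('scene',s,fs,[(175,590),(545,430)])):
    print(nm,'feet',onz(c,[f(p) for p in ps],.005))
F=onz(t,[ft(p) for p in [(238,100),(122,396),(436,350)]],.005); m=F.mean(0); print(m,[np.degrees(np.arctan2(*(p-m)[1::-1])) for p in F],[np.linalg.norm(p-m) for p in F])
# body pixels via dark mask PCA
im,f=up(t,310,115,355,155,12); g=im.max(2); mk=((g<75)*255).astype(np.uint8); mk=cv2.morphologyEx(mk,cv2.MORPH_CLOSE,np.ones((60,60))); mk=cv2.morphologyEx(mk,cv2.MORPH_OPEN,np.ones((60,60)))
P=onz(t,f(quad(mk)),.112)[:,:2]; print('body',cv2.minAreaRect((P*1000).astype(np.float32)))
# handle on block
crop(t,235,195,275,230,15,'pics/t_blk.png');crop(s,365,220,410,265,13,'pics/s_blk.png')
E
```

```text
lens [ 0.7597 -0.0197  0.1214] 0.00180549016147145 led [ 0.7652 -0.046   0.1198] 0.0016259937621242637
[[ 0.7611 -0.0203  0.118 ]] [[ 0.758  -0.0209  0.118 ]]
yaw by led 11.689792056054834
edge [0.7739 0.0258 0.11  ] [ 0.7912 -0.0571  0.11  ] 11.808863311105558
edge [0.7456 0.0204 0.115 ] [ 0.7596 -0.0592  0.115 ] 10.002735640478218
top feet [[ 0.8299 -0.009   0.005 ]
 [ 0.7309  0.0263  0.005 ]
 [ 0.7489 -0.0758  0.005 ]]
scene feet [[ 0.8241 -0.0099  0.005 ]
 [ 0.7279  0.0262  0.005 ]]
[ 0.7699 -0.0195  0.005 ] [np.float64(9.91845513531645), np.float64(130.42833242724507), np.float64(-110.46757181607434)] [np.float64(0.06092161595300358), np.float64(0.060147636935116405), np.float64(0.060071259798612296)]
body ((760.5584716796875, -20.49197006225586), (49.51561737060547, 85.90335845947266), 2.684361219406128)
```

View pics/t_blk.png

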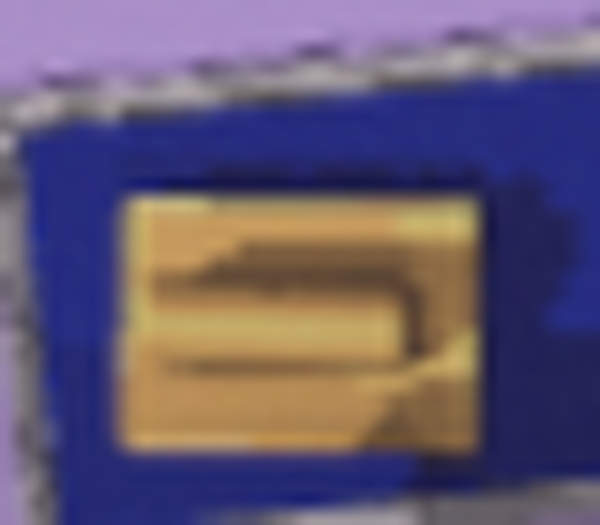

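View pics/s_blk.png

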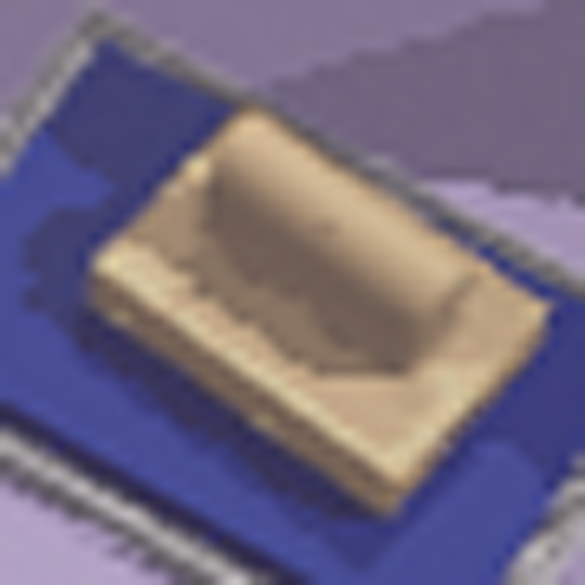

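```bash
cat > plan.py <<'E'
from h import *
import sys
# usage: plan.py x y z psi_deg | plan.py x y z final
def Rd(psi):
    p=np.radians(psi); y=np.array([np.cos(p),np.sin(p),0]); z=np.array([0,0,-1.]); return np.c_[np.cross(y,z),y,z]
def Rf(yaw=10.7,el=55):
    a,e=np.radians([yaw,el]); z=np.array([np.cos(e)*np.cos(a),np.cos(e)*np.sin(a),-np.sin(e)]); x=np.array([-np.sin(a),np.cos(a),0]); return np.c_[x,np.cross(z,x),z]
def go(P,R1):
    o=telemetry.get_obs(); q=o['eef_rot']; R0=Rot.from_quat([q[1],q[2],q[3],q[0]]).as_matrix()
    rv=Rot.from_matrix(R0.T@R1).as_rotvec()/np.pi; d=R1.T@(np.array(P)-o['eef_pos'])/.2; d0=R0.T@(np.array(P)-o['eef_pos'])/.2
    np.set_printoptions(precision=4,suppress=True)
    print('pos',o['eef_pos'],'q',o['q'],'t',o['time_s'],'open',round(o['opening'],3),'F',o['wrist_force'])
    print('turn total',rv,'min rows',np.linalg.norm(rv)/.059); print('shift (after turn)',d,'(before turn)',d0,'min rows',np.linalg.norm(d)/.31)
if __name__=='__main__':
    a=sys.argv; go([float(v) for v in a[1:4]], Rf() if a[4]=='final' else Rd(float(a[4])))
E
python3 plan.py 0.42 0.0 0.22 88.9
python3 - <<'E'
from h import *
t=cam('top');s=cam('scene')
print('tumbler rim',onz(t,[(470,186)],.2)); print('tumbler base scene',onz(s,[(198,150)],0.0)); print('green',onz(t,[(389,151)],.147),'purple',onz(t,[(423,159)],.147)); print('small cam',onz(t,[(321,171)],.07))
E
```

```text
pos [0.1637 0.5512 0.2313] q [ 1.0757  0.1808  1.607  -0.      1.3538 -0.2063] t 0.5 open 1.0 F [ 0.2418 -0.7065 -0.6763]
turn total [-0.     -0.     -0.0858] min rows 1.454500410587803
shift (after turn) [-1.3339 -2.7307  0.0563] (before turn) [-2.0131 -2.2768  0.0565] min rows 9.805355657479646
tumbler rim [[ 0.57695503 -0.50663869  0.2       ]]
tumbler base scene [[ 0.60079059 -0.52235343  0.        ]]
green [[ 0.70093562 -0.22618482  0.147     ]] purple [[ 0.67542815 -0.35021351  0.147     ]]
small cam [[0.63073402 0.0181965  0.07      ]]
```

```bash
python3 -m pendant '[[[0,0,0,0,0,-0.043],[0,0,0,0,0,-0.043],[0,0,0,0,0,0]]]' 0.6; python3 -m pendant '[[[-0.111,-0.228,0,0,0,0],[-0.111,-0.228,0,0,0,0],[-0.111,-0.228,0,0,0,0],[-0.111,-0.228,0,0,0,0],[-0.111,-0.228,0,0,0,0],[-0.111,-0.228,0,0,0,0],[-0.111,-0.228,0,0,0,0],[-0.111,-0.228,0,0,0,0],[-0.111,-0.228,0,0,0,0],[-0.111,-0.228,0,0,0,0],[-0.111,-0.228,0,0,0,0],[-0.111,-0.228,0,0,0,0]]]'; python3 plan.py .44 -.3125 .15 88.9
```

```text
time_s: 0.98
eef_pos: [0.1638, 0.5512, 0.2314]
eef_rot: [0.0, 0.006, 1.0, 0.0]
wrist_force: [0.4, 0.8, -0.1]
opening: 0.401
time_s: 2.48
eef_pos: [0.4218, -0.0172, 0.2343]
eef_rot: [0.006, 0.022, 1.0, 0.001]
wrist_force: [0.3, -0.0, 0.0]
opening: 0.397
pos [ 0.4218 -0.0172  0.2343] q [-0.3285 -0.193   1.9727  0.0064  1.3516 -1.8556] t 2.475 open 0.397 F [ 0.3061 -0.0227  0.0387]
turn total [ 0.0009  0.0037 -0.0082] min rows 0.15350489766890596
shift (after turn) [-0.1191 -1.4744  0.4213] (before turn) [-0.1522 -1.4721  0.4186] min rows 4.9612464641744864
```

```bash
python3 -m pendant '[[[-0.017,-0.21,0.06,0,0,-0.008],[-0.017,-0.21,0.06,0,0,0],[-0.017,-0.21,0.06,0,0,0],[-0.017,-0.21,0.06,0,0,0],[-0.017,-0.21,0.06,0,0,0],[-0.017,-0.21,0.06,0,0,0],[-0.017,-0.21,0.06,0,0,0],[0,0,0,0,0,0]]]'; python3 plan.py .44 -.3125 .011 88.9
```

```text
time_s: 3.48
eef_pos: [0.4381, -0.3264, 0.1495]
eef_rot: [0.009, 0.025, 1.0, -0.0]
wrist_force: [0.1, 0.0, 0.1]
opening: 0.399
pos [ 0.4381 -0.3264  0.1495] q [-0.8656  0.1963  1.7648  0.0143  1.1686 -2.3911] t 3.475 open 0.399 F [0.1342 0.0103 0.1284]
turn total [ 0.      0.0057 -0.0101] min rows 0.1955377648000345
shift (after turn) [-0.0082  0.0697  0.6925] (before turn) [0.0063 0.0697 0.6925] min rows 2.2453505589769382
```

```bash
python3 -m pendant '[[[0,0.035,0.15,0,0.0057,-0.0101],[0,0.035,0.15,0,0,0],[0,0,0.15,0,0,0],[0,0,0.14,0,0,0],[0,0,0.09,0,0,0],[0,0,0,0,0,0]]]'; python3 plan.py .44 -.3125 .011 88.9
```

```text
time_s: 4.22
eef_pos: [0.4408, -0.3095, 0.0125]
eef_rot: [0.001, 0.015, 1.0, -0.001]
wrist_force: [0.2, -0.0, 0.1]
opening: 0.399
pos [ 0.4408 -0.3095  0.0125] q [-0.833   0.405   1.8306  0.0008  0.9037 -2.3751] t 4.225 open 0.399 F [ 0.1821 -0.0278  0.1206]
turn total [-0.0004  0.0006 -0.0032] min rows 0.05498085599365758
shift (after turn) [ 0.0039 -0.0151  0.0077] (before turn) [ 0.0038 -0.0151  0.0077] min rows 0.056090909803053736
```

```bash
python3 -m pendant '[[[-0.05,-0.002,0.007,0,0,-0.003],[-0.05,0,0,0,0,0],[-0.05,0,0,0,0,0],[-0.05,0,0,0,0,0],[-0.05,0,0,0,0,0],[-0.05,0,0,0,0,0],[0,0,0,0,0,0]]]'; python3 - <<'E'
from h import *
t=cam('top');s=cam('scene');a=cv2.resize(t['pixels'][150:250,345:455],None,fx=3.5,fy=3.5,interpolation=2);b=cv2.resize(s['pixels'][115:215,205:315],None,fx=3.5,fy=3.5,interpolation=2);cv2.imwrite('pics/push1.png',np.hstack([a,b]))
E
python3 plan.py .5165 -.311 .011 88.9
```

```text
time_s: 5.1
eef_pos: [0.5081, -0.3131, 0.0152]
eef_rot: [0.004, 0.01, 1.0, -0.003]
wrist_force: [-0.6, 0.2, 0.6]
opening: 0.402
pos [ 0.5072 -0.3129  0.015 ] q [-0.7519  0.4967  1.684   0.0003  0.9527 -2.3033] t 5.2 open 0.398 F [-0.2646 -1.3199  0.2721]
turn total [-0.0017  0.002  -0.0001] min rows 0.04423564513794955
shift (after turn) [-0.0464  0.0106  0.0199] (before turn) [-0.0463  0.0107  0.0202] min rows 0.16656145251625556
```

View pics/push1.png

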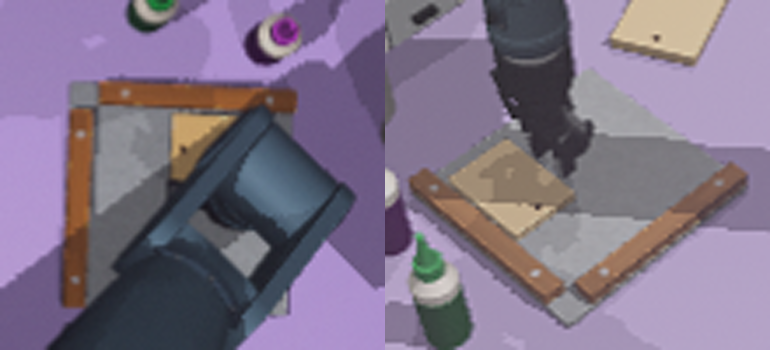

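The plaque (scene, right half, ~(510,185)) now lies nearly square, a few mm from the far batten. I'll keep pushing until the force shows contact.

```bash
python3 -m pendant '[[[-0.02,0,0.02,0,0,0],[-0.02,0,0,0,0,0],[-0.02,0,0,0,0,0]]]';  python3 -m pendant '[[[-0.03,0,0,0,0,0],[-0.03,0,0,0,0,0]]]'; python3 plan.py .5165 -.311 .011 88.9
```

```text
time_s: 5.58
eef_pos: [0.5155, -0.3131, 0.0103]
eef_rot: [-0.001, 0.01, 1.0, -0.002]
wrist_force: [-25.0, -2.1, 18.5]
opening: 0.398
time_s: 5.82
eef_pos: [0.5154, -0.3131, 0.0105]
eef_rot: [-0.015, 0.008, 1.0, 0.001]
wrist_force: [-27.9, 1.3, 23.3]
opening: 0.397
pos [ 0.5154 -0.3131  0.0105] q [-0.7329  0.5355  1.635  -0.0213  0.9949 -2.275 ] t 5.825 open 0.397 F [-27.9414   1.2995  23.3138]
turn total [ 0.0006 -0.0094  0.0007] min rows 0.16051228872093573
shift (after turn) [-0.0054  0.0107 -0.0023] (before turn) [-0.0054  0.0107 -0.0025] min rows 0.03949445957444507
```

```bash
python3 -m pendant '[[[0.05,0,-0.05,0,0,0],[0.1,0,-0.15,0,0,0],[0.1,0,-0.2,0,0,0],[0,0,0,0,0,0]]]'; python3 plan.py .563 -.392 .08 -1.1;  python3 - <<'E'
from h import *
s=cam('scene');b=cv2.resize(s['pixels'][115:215,205:315],None,fx=6,fy=6,interpolation=2);cv2.imwrite('pics/push2.png',b)
E
```

```text
time_s: 6.32
eef_pos: [0.4664, -0.3132, 0.0948]
eef_rot: [-0.014, 0.009, 1.0, 0.001]
wrist_force: [0.7, -0.4, 0.9]
opening: 0.401
pos [ 0.4664 -0.3132  0.0948] q [-0.7916  0.3287  1.7249 -0.0212  1.1098 -2.3347] t 6.325 open 0.401 F [ 0.678  -0.3528  0.8905]
turn total [-0.0068 -0.0076  0.5003] min rows 8.481962912077401
shift (after turn) [-0.3848  0.4906  0.0739] (before turn) [-0.4921 -0.3855  0.0591] min rows 2.0254097652578
```

View pics/push2.png

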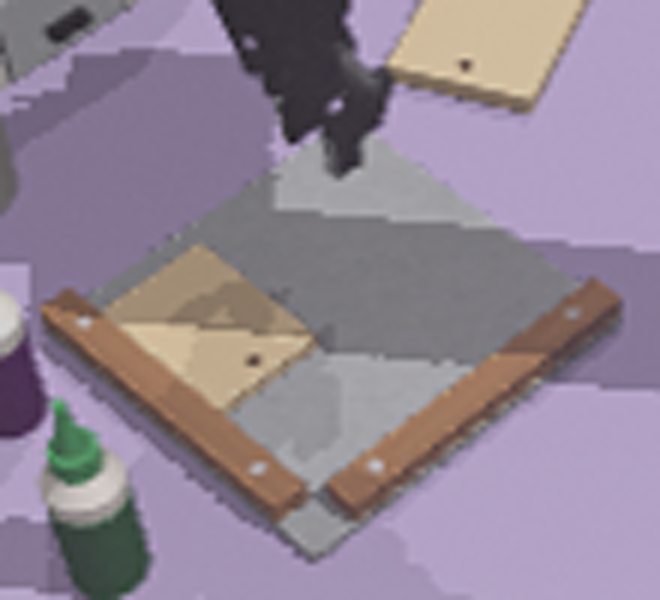

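The plaque is flush to the far batten. Next I turn the tool and push it left.

```bash
python3 -m pendant '[[[0,0,0,-0.001,-0.001,0.0556],[0,0,0,-0.001,-0.001,0.0556],[0,0,0,-0.001,-0.001,0.0556],[0,0,0,0,0,0.0556],[0,0,0,0,0,0.0556],[0,0,0,0,0,0.0556],[0,0,0,0,0,0.0556],[0,0,0,0,0,0.0556],[0,0,0,0,0,0.0556],[0,0,0,0,0,0]]]'; python3 plan.py .563 -.392 .08 -1.1
```

```text
time_s: 7.62
eef_pos: [0.4654, -0.3057, 0.0799]
eef_rot: [-0.018, 0.73, 0.683, -0.002]
wrist_force: [0.2, -0.2, 0.9]
opening: 0.4
pos [ 0.4654 -0.3057  0.0799] q [-0.7928  0.3481  1.735  -0.003   1.0949 -0.7244] t 7.625 open 0.4 F [ 0.2432 -0.1553  0.879 ]
turn total [-0.009  -0.0073 -0.0152] min rows 0.324303775818271
shift (after turn) [-0.4219  0.4961 -0.0005] (before turn) [-0.3974  0.5153 -0.0242] min rows 2.100709638574153
```

```bash
python3 -m pendant '[[[0,0,0,-0.009,-0.0073,-0.0152],[-0.11,0.01,0,0,0,0],[-0.11,0.1,0,0,0,0],[-0.11,0.13,0,0,0,0],[-0.09,0.13,0,0,0,0],[0,0.12,0,0,0,0],[0,0,0,0,0,0]]]'; python3 plan.py .563 -.392 .0115 -1.1
```

```text
time_s: 8.5
eef_pos: [0.5653, -0.3991, 0.0756]
eef_rot: [-0.001, 0.708, 0.706, -0.0]
wrist_force: [0.4, -0.2, 0.0]
opening: 0.402
pos [ 0.5653 -0.3991  0.0756] q [-0.7854  0.5913  1.3876 -0.0008  1.1647 -0.7819] t 8.5 open 0.402 F [ 0.3775 -0.2098  0.0413]
turn total [-0.0006 -0.0003  0.0051] min rows 0.0869896232184318
shift (after turn) [ 0.0353 -0.0124  0.3207] (before turn) [ 0.0352 -0.0112  0.3208] min rows 1.041627765535289
```

```bash
python3 -m pendant '[[[0.01,-0.01,0.1,0,0,0.005],[0.01,0,0.1,0,0,0],[0,0,0.08,0,0,0],[0,0,0.03,0,0,0],[0,0,0,0,0,0]]]'; python3 plan.py .563 -.377 .0115 -1.1
```

```text
time_s: 9.12
eef_pos: [0.5598, -0.3946, 0.0083]
eef_rot: [-0.003, 0.714, 0.7, -0.001]
wrist_force: [-0.9, 1.4, 7.6]
opening: 0.402
pos [ 0.5598 -0.3946  0.0083] q [-0.7863  0.671   1.4187 -0.0013  1.0585 -0.766 ] t 9.125 open 0.402 F [-0.9198  1.35    7.5845]
turn total [-0.0018 -0.0012 -0.0001] min rows 0.03626047836955168
shift (after turn) [ 0.088   0.0143 -0.016 ] (before turn) [ 0.0881  0.0142 -0.0158] min rows 0.29234445501505923
```

```bash
python3 -m pendant '[[[0,0.01,-0.022,0,0,0],[0.05,0.005,0,0,0,0],[0.05,0,0,0,0,0],[0.05,0,0,0,0,0],[0.05,0,0,0,0,0],[0.05,0,0,0,0,0],[0,0,0,0,0,0]]]'; python3 plan.py .563 -.2955 .0125 -1.1
```

```text
time_s: 10.0
eef_pos: [0.564, -0.3403, 0.013]
eef_rot: [-0.003, 0.714, 0.701, -0.001]
wrist_force: [0.3, 0.0, -0.8]
opening: 0.4
pos [ 0.564  -0.3403  0.013 ] q [-0.7223  0.6173  1.4958 -0.0012  1.0349 -0.7033] t 10.0 open 0.4 F [ 0.268   0.0402 -0.7923]
turn total [-0.0018 -0.0011  0.0003] min rows 0.035283781013654696
shift (after turn) [ 0.2241 -0.0092  0.0027] (before turn) [ 0.2241 -0.009   0.0036] min rows 0.7235169411451098
```

```bash
python3 -m pendant '[[[0.05,0,0,0,0,0],[0.05,0,0,0,0,0],[0.04,0,0,0,0,0],[0.03,0,0,0,0,0],[0,0,0,0,0,0]]]'; python3 plan.py .563 -.2955 .0125 -1.1;  python3 - <<'E'
from h import *
s=cam('scene');b=cv2.resize(s['pixels'][115:215,205:315],None,fx=6,fy=6,interpolation=2);cv2.imwrite('pics/push3.png',b)
E
```

```text
time_s: 10.62
eef_pos: [0.5647, -0.304, 0.0131]
eef_rot: [-0.003, 0.714, 0.701, -0.001]
wrist_force: [-0.2, -0.7, -0.6]
opening: 0.403
pos [ 0.5647 -0.304   0.0131] q [-0.6783  0.5865  1.5459 -0.0008  1.0157 -0.6594] t 10.625 open 0.403 F [-0.1546 -0.6597 -0.603 ]
turn total [-0.0018 -0.0011  0.0002] min rows 0.03513415018024265
shift (after turn) [ 0.0424 -0.0091  0.0032] (before turn) [ 0.0424 -0.009   0.0033] min rows 0.14037969077637252
```

View pics/push3.png

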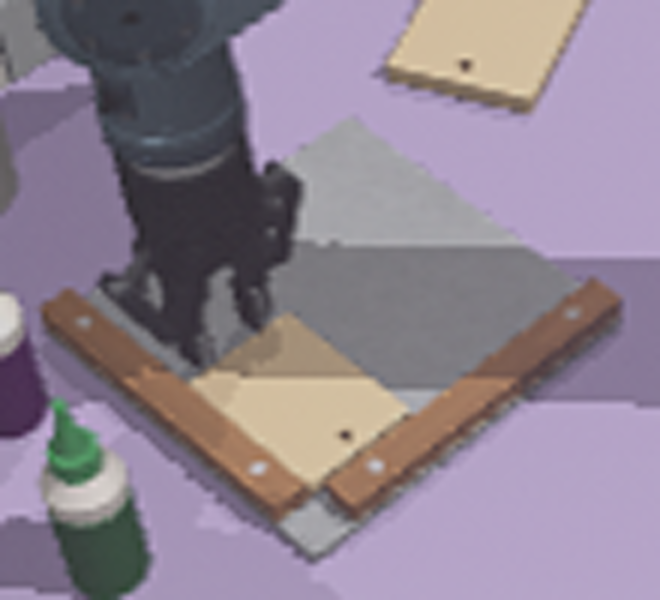

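The plaque is close to home, with a small gap left to the left batten near (410,410). I push on until contact.

```bash
python3 -m pendant '[[[0.025,0,0,0,0,0],[0.025,0,0,0,0,0],[0.025,0,0,0,0,0]]]'; python3 -m pendant '[[[0.025,0,0,0,0,0],[0.025,0,0,0,0,0]]]'; python3 plan.py .563 -.2955 .0125 -1.1
```

```text
time_s: 11.05
eef_pos: [0.5653, -0.2961, 0.0146]
eef_rot: [0.002, 0.714, 0.701, -0.004]
wrist_force: [-5.9, -23.2, -1.9]
opening: 0.399
time_s: 11.3
eef_pos: [0.5652, -0.2964, 0.0166]
eef_rot: [0.009, 0.714, 0.7, -0.009]
wrist_force: [-4.1, -16.1, -2.1]
opening: 0.397
pos [ 0.5652 -0.2964  0.0166] q [-0.6581  0.5659  1.5704 -0.0246  0.99   -0.626 ] t 11.3 open 0.397 F [ -4.1223 -16.0718  -2.1037]
turn total [0.     0.0082 0.0001] min rows 0.1388699219804322
shift (after turn) [ 0.0041 -0.0113  0.0205] (before turn) [ 0.0046 -0.0113  0.0204] min rows 0.07677405034820631
```

```bash
python3 -m pendant '[[[-0.05,0,0,0,0,0],[-0.1,0,-0.05,0,0,0],[-0.05,0,-0.25,0,0,0],[0,0,-0.25,0,0,0],[0,-0.2,-0.25,0,0,0],[0,-0.25,0,0,0,0],[0,-0.25,0,0,0,0],[0,0,0,0,0,0]]]';  python3 - <<'E'
from m import *
t=cam('top');s=cam('scene');a=cv2.resize(t['pixels'][155:250,350:440],None,fx=4.2,fy=4.2,interpolation=2);b=cv2.resize(s['pixels'][125:220,205:315],None,fx=4.2,fy=4.2,interpolation=2);cv2.imwrite('pics/push4.png',np.hstack([a,b]))
for n,c,w in(('top',t,(345,155,455,250)),('scene',s,(200,125,315,210))):
    r,P,m=box(c,w,(16,45,60),(32,255,255),.021); print(n,r)
E
```

```text
time_s: 12.3
eef_pos: [0.4235, -0.3361, 0.1852]
eef_rot: [0.011, 0.714, 0.7, -0.009]
wrist_force: [0.1, 0.4, 0.5]
opening: 0.4
top ((569.6858520507812, -230.87722778320312), (112.0771484375, 83.36682891845703), 89.29446411132812)
scene ((567.3748779296875, -229.10911560058594), (114.02891540527344, 79.15010070800781), 88.44725036621094)
```

View pics/push4.png

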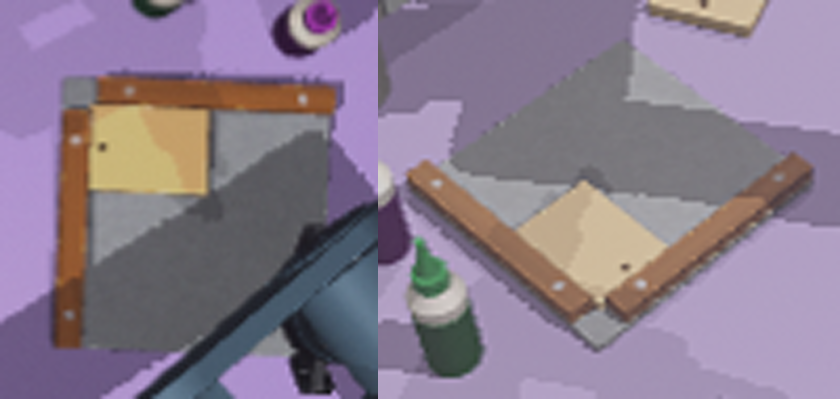

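The plaque is home by eye in both views, flush to both battens. One gentle confirming nudge towards the far batten will verify x by contact.

```bash
python3 plan.py .455 -.23 .0135 -1.1; python3 -m pendant '[[[0.1,0.03,0.1,0,0.008,0],[0.15,0.04,0.15,0,0,0],[0.15,0.04,0.15,0,0,0],[0.13,0.04,0.15,0,0,0],[0,0,0.1,0,0,0],[0,0,0.1,0,0,0],[0,0,0,0,0,0]]]';python3 plan.py .455 -.23 .0135 -1.1
```

```text
pos [ 0.4261 -0.3367  0.1855] q [-0.8786  0.1408  1.7499 -0.0157  1.2255 -0.8547] t 12.4 open 0.403 F [ 0.1991 -0.4856 -0.1654]
turn total [0.0017 0.0092 0.0001] min rows 0.15889683337507743
shift (after turn) [0.5362 0.1345 0.8602] (before turn) [0.5609 0.1301 0.8451] min rows 3.2985831593203208
time_s: 13.28
eef_pos: [0.4636, -0.2181, 0.0211]
eef_rot: [-0.004, 0.711, 0.703, 0.003]
wrist_force: [-0.2, -0.1, -0.2]
opening: 0.4
pos [ 0.4636 -0.2181  0.0211] q [-0.6767  0.3471  1.8906  0.0099  0.9116 -0.6711] t 13.275 open 0.4 F [-0.2038 -0.0663 -0.1804]
turn total [-0.0004 -0.0035  0.0024] min rows 0.07160939988199282
shift (after turn) [-0.0605 -0.0417  0.0382] (before turn) [-0.0606 -0.0421  0.0376] min rows 0.26715432068203265
```

```bash
python3 -m pendant '[[[-0.06,0,0.036,0,-0.0035,0.0024],[0,0,0,0,0,0],[0,0.05,0,0,0,0],[0,0.04,0,0,0,0],[0,0.03,0,0,0,0]]]'; python3 -m pendant '[[[0,0.02,0,0,0,0],[0,0.02,0,0,0,0],[0,0.02,0,0,0,0]]]'
```

```text
time_s: 13.9
eef_pos: [0.4911, -0.2319, 0.015]
eef_rot: [0.001, 0.714, 0.7, -0.0]
wrist_force: [0.1, -0.7, -0.1]
opening: 0.399
time_s: 14.28
eef_pos: [0.5042, -0.2322, 0.0153]
eef_rot: [0.002, 0.714, 0.7, -0.0]
wrist_force: [-10.5, -0.7, 1.6]
opening: 0.398
```

```bash
python3 -m pendant '[[[0,0.02,0,0,0,0],[0,-0.06,0,0,0,0],[0,-0.1,-0.05,0,0,0],[0,-0.1,-0.25,0,0,0],[0,0,-0.25,0,0,0],[0,0,-0.2,0,0,0],[0,0,0,0,0,0]]]' 0.0; python3 plan.py .4555 .267 .16 1
```

```text
time_s: 15.15
eef_pos: [0.4443, -0.231, 0.1673]
eef_rot: [-0.012, 0.713, 0.701, -0.009]
wrist_force: [0.7, 0.1, -0.6]
opening: 1.0
pos [ 0.4443 -0.231   0.1673] q [-0.7062  0.1053  1.8297 -0.0174  1.2331 -0.6824] t 15.15 open 1.0 F [ 0.6951  0.078  -0.6176]
turn total [-0.0098 -0.0015 -0.0112] min rows 0.2536251252745498
shift (after turn) [2.4888 0.0995 0.0365] (before turn) [2.4906 0.013  0.0462] min rows 8.035703095339077
```

```bash
python3 -m pendant '[[[0,0,0,-0.0098,-0.0015,-0.0112],[0.2,0.008,0,0,0,0],[0.25,0.009,0,0,0,0],[0.25,0.009,0,0,0,0],[0.25,0.009,0,0,0,0],[0.25,0.009,0,0,0,0],[0.25,0.009,0,0,0,0],[0.25,0.009,0,0,0,0],[0.25,0.009,0,0,0,0],[0.25,0.009,0,0,0,0],[0.2,0.009,0,0,0,0],[0,0,0,0,0,0]]]'; python3 plan.py .4555 .267 .16 1
python3 - <<'E'
from m import *
t=cam('top');s=cam('scene');a=cv2.resize(t['pixels'][155:250,350:440],None,fx=4.2,fy=4.2,interpolation=2);b=cv2.resize(s['pixels'][125:220,205:315],None,fx=4.2,fy=4.2,interpolation=2);cv2.imwrite('pics/home.png',np.hstack([a,b]))
for n,c,w in(('top',t,(345,155,455,250)),('scene',s,(200,125,315,210))):
    r,P,m=box(c,w,(16,45,60),(32,255,255),.021); print(n,r)
E
```

```text
time_s: 16.65
eef_pos: [0.4475, 0.2649, 0.1552]
eef_rot: [-0.005, 0.702, 0.712, -0.004]
wrist_force: [0.2, -1.1, -0.9]
opening: 0.999
pos [0.4475 0.2649 0.1552] q [0.3025 0.1495 1.8067 0.0059 1.1974 0.285 ] t 16.65 open 0.999 F [ 0.1968 -1.0578 -0.8601]
turn total [-0.0042 -0.0006 -0.0007] min rows 0.07214009132820731
shift (after turn) [ 0.0099  0.0403 -0.0241] (before turn) [ 0.0101  0.04   -0.0246] min rows 0.15475966049267284
top ((569.9869995117188, -230.968505859375), (112.3968505859375, 83.95665740966797), 89.31625366210938)
scene ((568.033447265625, -229.0232391357422), (111.69905853271484, 80.83203887939453), 89.25617980957031)
```

View pics/home.png

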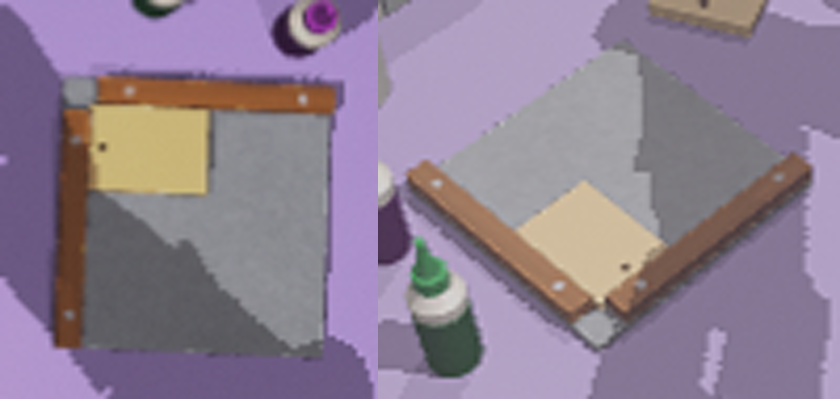

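```bash
python3 -m pendant '[[[0.01,0.04,0,-0.0042,-0.0006,-0.0007],[0,0,0.12,0,0,0],[0,0,0.12,0,0,0],[0,0,0.12,0,0,0],[0,0,0.08,0,0,0],[0,0,0,0,0,0]]]'; python3 plan.py .4555 .267 .043 1
python3 - <<'E'
from h import *
t=cam('top');s=cam('scene');a=cv2.resize(t['pixels'][185:245,225:285],None,fx=6,fy=6,interpolation=2);b=cv2.resize(s['pixels'][210:270,350:420],None,fx=6,fy=6,interpolation=2);cv2.imwrite('pics/grasp.png',np.hstack([a,b]))
E
```

```text
time_s: 17.5
eef_pos: [0.4598, 0.2585, 0.0647]
eef_rot: [0.002, 0.705, 0.709, 0.001]
wrist_force: [-0.2, 0.3, 0.5]
opening: 0.999
pos [0.4598 0.2585 0.0647] q [ 0.2887  0.2917  1.8486 -0.0036  0.9975  0.2849] t 17.5 open 0.999 F [-0.1539  0.2508  0.4711]
turn total [ 0.0014  0.0006 -0.0037] min rows 0.06807947384644894
shift (after turn) [ 0.043  -0.0209  0.1087] (before turn) [ 0.043  -0.0219  0.1085] min rows 0.38317734144942933
```

View pics/grasp.png

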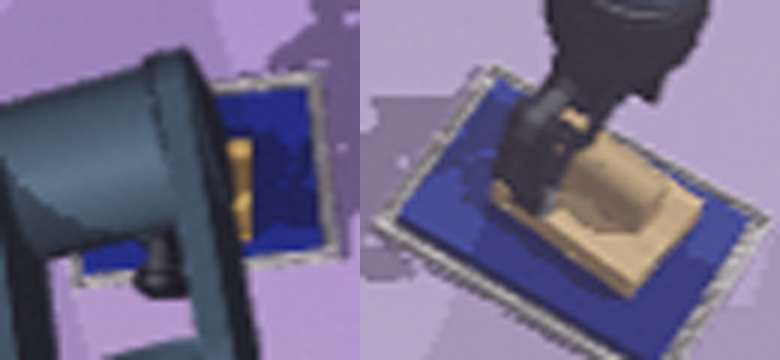

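The fingers straddle the handle. They sit about 9 mm off along its length, so I correct that, descend and close.

```bash
python3 -m pendant '[[[0.04,-0.02,0.04,0.001,0,-0.0037],[0,0,0.04,0,0,0],[0,0,0.028,0,0,0],[0,0,0,0,0,0]]]'; python3 plan.py .4555 .267 .043 1
```

```text
time_s: 18.1
eef_pos: [0.4581, 0.2685, 0.0452]
eef_rot: [0.003, 0.7, 0.714, 0.003]
wrist_force: [0.2, -0.6, -0.3]
opening: 1.001
pos [0.4581 0.2685 0.0452] q [ 0.3077  0.3299  1.8484 -0.0026  0.9561  0.2897] t 18.1 open 1.001 F [ 0.2166 -0.5537 -0.2693]
turn total [ 0.0024 -0.      0.0007] min rows 0.04157813651593806
shift (after turn) [-0.0071 -0.0129  0.0108] (before turn) [-0.0071 -0.013   0.0107] min rows 0.059005514729243556
```

```bash
python3 -m pendant '[[[-0.005,-0.01,0.008,0.002,0,0],[0,0,0,0,0,0],[0,0,0,0,0,0],[0,0,0,0,0,0],[0,0,0,0,0,0],[0,0,0,0,0,0]]]' 1.0; python3 plan.py .4555 .267 .043 1
```

```text
time_s: 18.85
eef_pos: [0.4564, 0.2673, 0.044]
eef_rot: [0.0, 0.7, 0.714, 0.001]
wrist_force: [-0.7, 0.1, -0.5]
opening: 0.247
pos [0.4564 0.2673 0.044 ] q [ 0.3054  0.3313  1.8497 -0.0003  0.959   0.2863] t 18.85 open 0.247 F [-0.6656  0.0879 -0.5128]
turn total [ 0.0005 -0.0001  0.0006] min rows 0.012970100998449766
shift (after turn) [-0.0016 -0.0047  0.0048] (before turn) [-0.0016 -0.0047  0.0048] min rows 0.022287126423176894
```

Gripped at about 21 mm, which matches the 22 mm handle. Lifting straight up.

```bash
python3 -m pendant '[[[0,0,-0.05,0,0,0],[0,0,-0.1,0,0,0],[0,0,-0.2,0,0,0],[0,0,-0.25,0,0,0],[0,0,-0.25,0,0,0],[0,0,-0.25,0,0,0],[0,0,-0.2,0,0,0],[0,0,0,0,0,0],[0,0,0,0,0,0]]]'; python3 - <<'E'
from h import *
t=cam('top');s=cam('scene');a=cv2.resize(t['pixels'][165:245,225:305],None,fx=4.5,fy=4.5,interpolation=2);b=cv2.resize(s['pixels'][170:270,340:430],None,fx=4.5,fy=4.5,interpolation=2)[:360];cv2.imwrite('pics/lift.png',np.hstack([a,b]))
E
python3 plan.py .6428 -.0425 .2876 final
```

```text
time_s: 19.98
eef_pos: [0.454, 0.2667, 0.3148]
eef_rot: [0.0, 0.7, 0.714, 0.0]
wrist_force: [-0.1, 0.0, -1.8]
opening: 0.245
pos [0.4541 0.2667 0.3144] q [ 0.3056  0.0121  1.6227 -0.0003  1.507   0.2863] t 20.075 open 0.247 F [-0.0406  0.7249 -1.2631]
turn total [-0.194   0.0164 -0.0516] min rows 3.4140097337949165
shift (after turn) [-1.6941  0.4475  0.4772] (before turn) [-1.5637  0.9137  0.1346] min rows 5.858243660270317
```

View pics/lift.png

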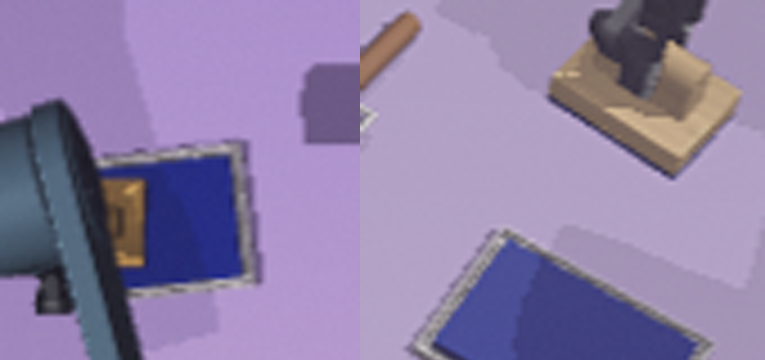

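```bash
python3 plan.py .57 -.03 .35 1; python3 -m pendant '[[[-0.1,0.03,-0.01,0,0,0],[-0.15,0.055,-0.02,0,0,0],[-0.15,0.055,-0.02,0,0,0],[-0.15,0.055,-0.02,0,0,0],[-0.15,0.055,-0.02,0,0,0],[-0.15,0.055,-0.02,0,0,0],[-0.15,0.055,-0.02,0,0,0],[-0.15,0.055,-0.02,0,0,0],[-0.15,0.055,-0.02,0,0,0],[-0.15,0.055,-0.02,0,0,0],[-0.05,0.02,0,0,0,0],[0,0,0,0,0,0]]]';python3 plan.py .641 -.043 .29 final
```

```text
pos [0.4541 0.2667 0.3144] q [ 0.3056  0.0121  1.6227 -0.0003  1.507   0.2863] t 20.075 open 0.247 F [-0.0406  0.7249 -1.2631]
turn total [-0.      0.0001  0.0006] min rows 0.010067022505776105
shift (after turn) [-1.4932  0.5537 -0.1778] (before turn) [-1.4942  0.551  -0.1774] min rows 5.169152719721656
time_s: 21.58
eef_pos: [0.5643, -0.0395, 0.3291]
eef_rot: [-0.015, 0.7, 0.714, -0.013]
wrist_force: [-0.2, 0.1, -1.2]
opening: 0.247
pos [ 0.5643 -0.0395  0.3291] q [-0.275   0.1241  1.4759 -0.008   1.5799 -0.2958] t 21.575 open 0.247 F [-0.1637  0.0671 -1.2454]
turn total [-0.2063  0.0141 -0.0519] min rows 3.6128705254257794
shift (after turn) [-0.0884  0.1938  0.3744] (before turn) [-0.0262  0.3903  0.1804] min rows 1.3894698283515152
```

```bash
python3 -m pendant '[[[0,0,0,-0.0413,0.0028,-0.0104],[0,0,0,-0.0413,0.0028,-0.0104],[0,0,0,-0.0413,0.0028,-0.0104],[0,0,0,-0.0413,0.0028,-0.0104],[0,0,0,-0.0413,0.0028,-0.0104],[0,0,0,0,0,0],[0,0,0,0,0,0]]]';python3 plan.py .641 -.043 .29 final
```

```text
time_s: 22.45
eef_pos: [0.5606, -0.0299, 0.3235]
eef_rot: [0.192, 0.604, 0.736, 0.238]
wrist_force: [0.3, 0.2, -2.4]
opening: 0.244
pos [ 0.5606 -0.0299  0.3235] q [-0.488  -0.3098  2.0034  0.4593  0.9961 -0.8489] t 22.45 open 0.244 F [ 0.2536  0.1652 -2.4165]
turn total [ 0.0032 -0.0035  0.0023] min rows 0.08939976193924089
shift (after turn) [-0.139   0.2174  0.3567] (before turn) [-0.1445  0.2128  0.3573] min rows 1.4201572250897572
```

```bash
python3 -m pendant '[[[-0.02,0.03,0.05,0.003,-0.0035,0.0023],[-0.03,0.045,0.07,0,0,0],[-0.03,0.045,0.07,0,0,0],[-0.03,0.045,0.07,0,0,0],[-0.03,0.045,0.07,0,0,0],[0,0,0,0,0,0],[0,0,0,0,0,0]]]';python3 plan.py .641 -.043 .29 final; python3 - <<'E'
from h import *
t=cam('top');s=cam('scene');a=cv2.resize(t['pixels'][110:240,260:380],None,fx=3.3,fy=3.3,interpolation=2);b=cv2.resize(s['pixels'][150:280,210:330],None,fx=3.3,fy=3.3,interpolation=2);cv2.imwrite('pics/hold.png',np.hstack([a,b]))
E
```

```text
time_s: 23.32
eef_pos: [0.6474, -0.0419, 0.2932]
eef_rot: [0.191, 0.608, 0.736, 0.229]
wrist_force: [0.0, -0.2, -1.7]
opening: 0.243
pos [ 0.6474 -0.0419  0.2932] q [-0.4104 -0.0531  1.8436  0.4288  0.878  -0.7961] t 23.325 open 0.243 F [ 0.0167 -0.1746 -1.6927]
turn total [-0.0017  0.      0.0007] min rows 0.031130760621386068
shift (after turn) [ 0.0007 -0.0357 -0.0054] (before turn) [ 0.0008 -0.0358 -0.0052] min rows 0.11663945624609318
```

View pics/hold.png

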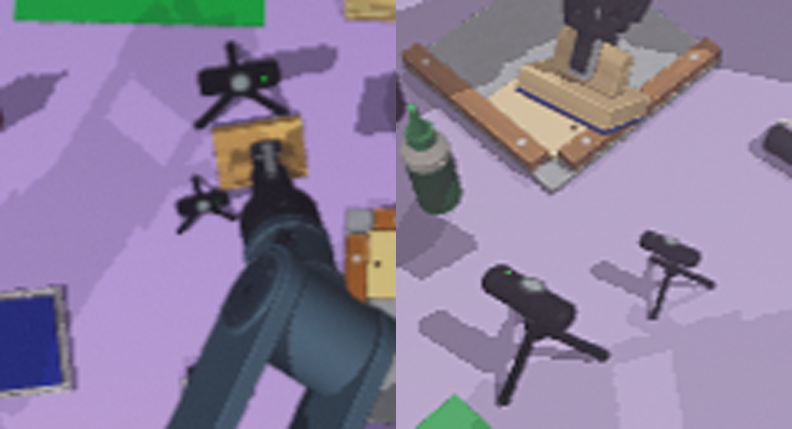

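```bash
python3 -m pendant '[[[0,-0.036,-0.006,-0.0017,0,0.0007],[0,0,0,0,0,0],[0,0,0,0,0,0],[0,0,0,0,0,0]]]';python3 plan.py .641 -.043 .29 final; python3 - <<'E'
from h import *
t=cam('top');s=cam('scene');crop(t,315,135,360,175,13,'pics/ht.png');crop(s,235,155,295,200,13,'pics/hs.png')
E
```

```text
time_s: 23.92
eef_pos: [0.6395, -0.0436, 0.2914]
eef_rot: [0.193, 0.609, 0.734, 0.232]
wrist_force: [-0.3, 0.1, -1.5]
opening: 0.245
pos [ 0.6395 -0.0436  0.2914] q [-0.4222 -0.0732  1.8693  0.4426  0.8713 -0.814 ] t 23.925 open 0.245 F [-0.2848  0.0679 -1.5493]
turn total [ 0.0008  0.0006 -0.    ] min rows 0.01632411315248902
shift (after turn) [0.0014 0.0024 0.0101] (before turn) [0.0014 0.0024 0.0101] min rows 0.03381269866060363
```

View pics/ht.png

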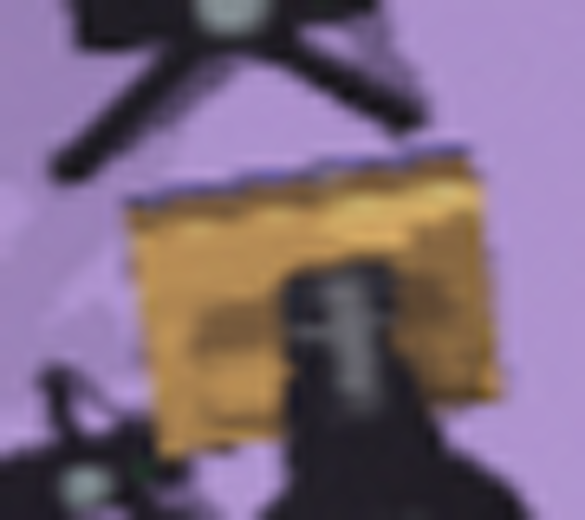

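View pics/hs.png

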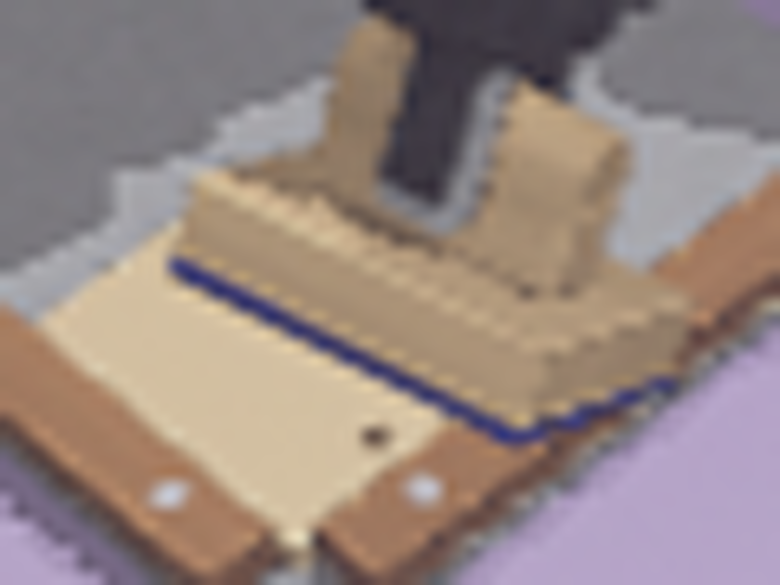

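```bash
python3 - <<'E'
from plan import *
t=cam('top');s=cam('scene')
ft=lambda p:(np.array(p,float)+.5)/13-.5+[315,135]; fs=lambda p:(np.array(p,float)+.5)/13-.5+[235,155]
W=Rf(); L=np.array([.7595,-.0205,.118]); Rw=np.c_[W[:,0],W[:,1],-W[:,2]]
for a,b in(((468,150),(175,264)),((130,200),(515,437))):
    X,e=tri(t,ft(a),s,fs(b)); print('meas',X,round(e,4),'in cam frame (x,up,out)',Rw.T@(X-L))
o=telemetry.get_obs(); q=o['eef_rot'];R=Rot.from_quat([q[1],q[2],q[3],q[0]]).as_matrix()
Fc=o['eef_pos']+.03*R[:,2]; print('face by kin',Fc,Rw.T@(Fc-L)); 
for sx in(-.045,.045): print('pred',Fc+R[:,0]*sx+R[:,1]*.032, 'lowcorner',Fc+R[:,0]*sx-R[:,1]*.032)
X=Fc+R[:,0]*.045-R[:,1]*.032; print('pred low corner scene px',(proj(s,[X])[0]-[235,155]+.5)*13-.5)
E
```

```text
meas [ 0.6889789  -0.07814979  0.28842957] 0.0023 in cam frame (x,up,out) [-0.04355401  0.03222339  0.18549303]
meas [0.67330205 0.00791563 0.28926874] 0.0033 in cam frame (x,up,out) [0.04392565 0.03317589 0.18585052]
face by kin [ 0.65658841 -0.04031081  0.26667281] [-0.00035911 -0.00057228  0.1818967 ]
pred [ 0.69062083 -0.0796768   0.28514206] lowcorner [ 0.63918532 -0.0893951   0.24831893]
pred [0.6739915  0.00877348 0.28502669] lowcorner [ 0.62255599 -0.00094482  0.24820355]
pred low corner scene px [666.28050286 396.14345695]
```

```bash
python3 - <<'E'
from m import *
t=cam('top');s=cam('scene'); cv2.imwrite('pics/final.png',s['pixels'])
r,P,m=box(t,(345,155,455,250),(16,45,60),(32,255,255),.021); print(r)
o=telemetry.get_obs(); print(o['eef_pos'],o['dq'].round(3),o['opening'],o['wrist_force'].round(1),o['time_s'])
E
```

```text
((569.9672241210938, -230.97032165527344), (112.37265014648438, 84.0509033203125), 89.33751678466797)
[ 0.63960669 -0.04346537  0.29113896] [-0.001  0.002  0.     0.    -0.002  0.   ] 0.24427638161594398 [-0.3  0.7 -2. ] 24.225
```

View pics/final.png

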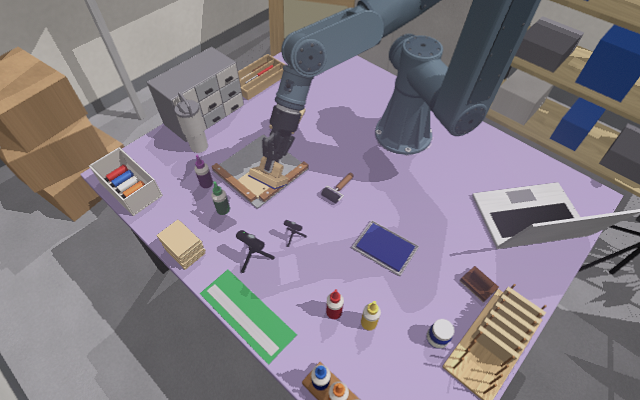

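The block is held over the webcam (scene about (268,172)). The bystanders stand where they were, the arm is still, and the plaque is home.

```bash
python3 -c "
from bench import ctrl; print(ctrl.hand_in())"
```

```text
the job is handed in; nothing more can be done
None
```

I pushed the plaque into the fence corner and lifted the inked block off its pad. I then handed the job in at about 24 s with the arm motionless, holding the block in front of the larger webcam. The hand-in gives no verdict.

**Plaque:** I pushed it against the far batten, then the left one, then gave the far batten a light confirming nudge, each until contact force showed (28 N, 23 N and 10 N). Pictures from both cameras afterwards showed it flush, about 0.2 to 0.4 degrees off the far batten. That is within the tolerance. The left batten, measured less cleanly, read 0.4 to 1.3 degrees differently from the far one. The last picture, with the block held up, showed no change.

**Block:** From the arm pose, its face is 182 mm out from the lens and less than 1 mm off the line of sight. Sighting its upper corners from both cameras put them 185 to 186 mm out, with the long edge level to within about 1 degree. The two checks disagree by 3 to 4 mm, well inside the allowed range. The webcam's heading is itself only known to about 2 degrees.

**Other things:** I compared only by eye, and nothing else on the table appeared to have moved.

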